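Take a hardness reading of a rubber test button on a beam hardness tester

TASK

Take a hardness reading on the bench tester: slide the carrier by its black knob until the square reference block is centred under the indenter point, swing the arrest lever forward to let the beam down gently, leave it resting on the block for a full second and swing the lever fully back up; then do the same on the large round button. Only ever slide the carrier with the beam arrested, and work the beam by its lever alone, without touching it. When both are done, pull the carrier out to its front stop, away from the column, for unloading, with the beam arrested, all four pieces still seated in their nests and the things standing round the tester left alone.

Things in the scene. Friction and masses are not known exactly. Their poses are not given: they have to be found in the camera images.
- tester: Hardness tester for rubber, fixed on the bench: grey base 300 x 160 mm, 22 mm high. Origin: on the bench straight under the indenter. x to the rear, y left, z up. Forked column at x = 85 to 153 mm, |y| under 28, up to z = 127 mm; dial gauge (52 mm across) and its arm over the beam, x = 46 to 150, z = 144 to 196 mm. Dark cross bar at x = -101 mm, 32 mm high: front stop of the slides.
- carrier: Aluminium plate 104 x 108 x 12 mm (tester x by y) on a cross slide; origin: middle of its underside, axes parallel to the tester's. Its centre can go along tester x from -55 mm (front stop) to +28 mm and along tester y from -31 to +31 mm (starts at 0). It never turns, takes 1 to 3 N to slide and stays where it is left. Four round nests, 39.5 mm wide, 3 mm deep, at (+-24, +-25) mm from its centre.
- carrier_centre (a point): Centre of the carrier plate's top face, 52.5 mm above the bench.
- carrier_knob (a point): Middle of the carrier's upright black hand knob, 70.5 mm above the bench: a cylinder 20 mm across, from 55 to 86 mm up. It stands 115 mm to the right (tester -y) of the carrier's centre on a tongue, 30 mm wide, its top 47.5 mm above the bench, that ends 132 mm from that centre.
- beam: Steel beam along tester x, hinged in the column, with a brass weight 34 mm across on its nose; while arrested it takes x = -17 to 134 mm, |y| under 17, z = 74 (indenter point) to 154 mm. Origin: on the hinge, 130 mm behind the indenter, 108 mm up. Released, it sinks by its weight until the indenter rests on what is beneath (about 2 N).
- indenter_tip (a point): Point of the indenter under the beam's nose, straight above the tester's origin. About 74 mm above the bench while the beam is arrested; it sinks to 69 mm on the reference block and 67 mm on the large button, and to about 62 mm where nothing stops it.
- arrest_lever (a joint): Angle of the arrest lever (rad): 0 = upright, fully back, the cam holds the beam up (arrested); it swings to the front (tester -x) up to its stop at 1.4, where the cam has let the beam right down. It stays where it is left; about 1 to 2 N at the ball moves it.
- lever_ball (a point): Centre of the black ball, 25 mm across, at the end of the arrest lever at the left of the tester. Its 9 mm shaft runs out of the column along tester y at x = +90 mm, z = 86 mm; the ball lies 62 mm from the shaft's axis at y = +112 mm, so at x = 90 - 62 sin(angle), z = 86 + 62 cos(angle) mm.
- ref_block: Reference block: black square rubber block 25 x 25 mm on a 30 mm square aluminium foot, on a steel holder disc 38 mm across and 5 mm thick; 19.5 mm high in all. Origin: centre of its underside (49.5 mm above the bench, in any one of the four nests); the reading is taken at the centre of its top.
- test_button: Large test button: black rubber disc 29 mm across and 12.5 mm thick on a like holder disc; 17.5 mm high in all. Origin: centre of its underside; the reading is taken at the centre of its top.
- small_button: Small button, not for this tester: black rubber disc 13 mm across and 6.3 mm thick on a like holder disc. Origin: centre of its underside.
- bare_holder: Empty steel holder disc, 38 mm across, 5 mm thick, in the remaining nest. Origin: centre of its underside.
- talc_tin: Light grey round tin, 64 mm across, 84 mm high, standing on the bench at the right of the column. Origin: centre of its underside.
- stopper: Large black tapered rubber stopper with a bore, 73 mm across, 53 mm high, standing on the bench to the right of the carrier's knob. Origin: centre of its underside.
- loose_bush: Black cylindrical rubber bushing, 48 mm across, 39 mm high, standing to the left of the tester, beyond the lever. Origin: centre of its underside.
- plug: Small black flanged rubber plug, 45 mm across, 30 mm high, standing on its flange to the left of the front of the tester. Origin: centre of its underside.
Not all that is in view belongs to the job. What is shaped like the ref_block but pink or red is not meant. What is meant by the bare_holder is not pink, and is the smaller of those in its own colour.

How it is judged:
By the outcome, as a careful person would: the job done as asked, in the order asked, and still so for the second after the job is handed in, with the robot touching nothing.
It also fails if it takes over 72 s, if anything falls off the work surface, if the arm or the gripper's body presses on something with over 40 N, if the wrist force passes 120 N, or if a joint passes its speed limit or range.

ROBOT

A 6-joint arm with a two-finger parallel gripper is mounted at the origin on a cart in front of the work surface, level with it; the furniture and walls round the work are solid. World frame = base frame: x ahead of the robot, y to its left, z up, the work surface at z = 0. Lengths are in m, angles in rad, forces in N, time in s.
With the tool pointing down it reaches from about 0.2 to 0.875 m from the base axis. Payload 3.4 kg.
Tool frame: the origin (TCP) lies between the finger pads; the fingertips stand 25 mm ahead of it and the grasp point (between the pads) lies 6 mm ahead of it (r.nose_length is the z of the fingertips in the tool frame, in m); z points along the fingers, y is the line along which they close (so a half turn about z gives the same grasp; the last joint's range is limited). The gripper opens to 94 mm and grips with 3 to 60 N. Pads are 16 mm wide; open, the fingers measure 119 mm over their backs; the gripper's body (75 mm by 177 mm) begins 78 mm behind the grasp point.
Start: joints at [-1.354, 0.276, 1.505, -0, 1.361, -0.121], TCP at [0.191, -0.543, 0.23] pointing down, gripper open.
Joint ranges: [-2.89, 2.89], [-0.75, 2.08], [0.22, 2.7], [-1.18, 4.32], [0.11, 2.71], [-2.7, 2.7]. Speed limits (rad/s): [2.57, 2.57, 3.14, 3.14, 3.14, 3.14].

INTERFACE

Orientations are given as a unit quaternion [w, x, y, z].
In Python, from plant import r, gripper_to, inverse_kinematics, vision, models, telemetry gives the robot as it stands. Calls block until the motion is done:
- r.move_to(position, orientation): joint-space move of the TCP to a pose.
- r.move_l(position, rot=None, vel=0.15, guard=None): straight line of the TCP; rot=None keeps the orientation; vel is the mean speed in m/s. With guard (N) it stops when the force on the tool has changed by that much, and returns True; else False.
- r.movej(angles): joint-space move.
- gripper_to(opening, f_grip=None): finger opening in m; f_grip is the grip in N (None keeps the last); returns when the fingers have stopped.
- r.hold(seconds).
- inverse_kinematics(position, orientation): joint angles nearest the present ones, or None.
- vision.snapshot(name): name is "side" or "top" or "wrist"; returns the picture (400x640x3 uint8, red, green, blue); there is no depth.
- vision.get_calibration(name): a dict with "fx", "fy", "cx", "cy" (pixels), "position" and "orientation" of the camera in the world. Camera axes: x right, y down, z forward; pixel columns grow to the right and rows downward; lengths in m; the calibration is good to about 2 mm. A picture is of the moment at which its call begins: read the wrist's pose just before it. get_calibration takes no time and is no camera call; for the wrist camera it gives the pose at the moment of the call.
A pose or a line that the arm cannot do raises r.PlanningError and nothing moves.
- r.sign_off(): hands the job in; it is judged then, once.
Trained networks look in the newest picture that a camera, given by its name, has taken for a name from the list of things; names that differ only in an ending like _2 or _b are one class to them, and where a whole thing is asked for, a point or a joint stands for the part that bears it (a point fixed in the world has none). Each returns a list of dicts, best first, with "score" (0 to 1); they miss things now and then, are a little off and sometimes report something else, mostly with a low value. They report only what shows in the picture. A call takes as long as a camera call. They do not tell look-alikes from the thing itself.
- models.boxes_of(thing, camera): "at" ([x, y, z] in m, in world coordinates, good to about 4 mm: the middle of the surface that is visible of it).
- models.regions_of(thing, camera): "pixels" (400x640 bool, what is visible of it).
- models.mark_of(thing, camera): "at" ([x, y, z] in m, in world coordinates, good to about 4 mm: a listed point, or the origin of a listed thing).
Readings, each from a call of its own:
- telemetry.current_t(): time.
- telemetry.current_joints(): joint angles.
- telemetry.current_dq(): joint speeds.
- telemetry.current_joint_efforts(): joint torques, N m.
- telemetry.current_ee_pos(): TCP position.
- telemetry.current_tool_rot(): TCP orientation.
- telemetry.current_wrist_force(): force on the tool from outside, world axes, zero at the start.
- telemetry.current_torque(): the same for the moment, N m.
- telemetry.current_opening(): finger opening in m.
- telemetry.current_finger_force(): force on a finger pad.
Only numpy, scipy, OpenCV 4.12 (cv2) and the standard library are available. Lean on these libraries where they do the work, as an engineer would, in place of code of your own. Each camera call takes 0.05 s, during which the arm holds its last target. There are 200 camera calls.

## Working session

There is one attempt and no reset: what is moved stays moved. The work goes in short steps, each a Python script; the robot and the scene stay as the last script left them, time stands still between calls to the robot, and variables do not carry over. Pictures are saved under pics/ and viewed, at most 10 in all, crops included, and the job is handed in when it is done.

```bash
mkdir -p pics; ls
python3 - <<'E'
from plant import r, vision, models, telemetry
import cv2
for c in ("side","top"):
    im=vision.snapshot(c); cv2.imwrite(f"pics/{c}0.png",im[:,:,::-1])
    print(c,vision.get_calibration(c))
    for n in ("carrier_centre","carrier_knob","lever_ball","indenter_tip","tester","ref_block","test_button","small_button","bare_holder","talc_tin","stopper","loose_bush","plug"):
        print(n,[(d["at"].round(4).tolist() if hasattr(d["at"],"round") else d["at"],round(d["score"],2)) for d in models.mark_of(n,c)][:3])
print(telemetry.current_t(), telemetry.current_tool_rot())
E
```

```text
pics
side {'fx': 366.9821733612687, 'fy': 366.9821733612687, 'cx': 321.70318687095806, 'cy': 199.89904536451462, 'position': array([0.58968312, 0.78573264, 0.59908392]), 'orientation': array([-0.00511163,  0.01815095,  0.87396443, -0.48562391])}
carrier_centre [([0.5405, 0.0543, 0.0573], 0.88)]
carrier_knob []
lever_ball [([0.5441, 0.0539, 0.0584], 0.74), ([0.6337, 0.1587, 0.146], 0.55)]
indenter_tip [([0.5349, 0.0563, 0.0754], 0.77), ([0.5486, 0.0563, 0.0404], 0.42), ([0.4606, 0.2353, 0.0008], 0.15)]
tester []
ref_block [([0.6527, 0.2318, 0.0032], 0.82), ([0.7707, 0.0371, 0.0003], 0.69), ([0.5663, 0.0762, 0.0543], 0.44)]
test_button [([0.5155, 0.0297, 0.0476], 0.63)]
small_button [([0.5618, 0.0269, 0.0486], 0.44), ([0.4845, -0.1705, -0.0026], 0.32)]
bare_holder [([0.3718, 0.2151, 0.0029], 0.62), ([0.5222, 0.0841, 0.0492], 0.58), ([0.3564, -0.0887, 0.0002], 0.43)]
talc_tin [([0.6297, -0.1245, -0.0035], 0.76)]
stopper [([0.4851, -0.1694, 0.001], 0.92), ([0.6588, 0.0385, 0.1058], 0.49)]
loose_bush [([0.5617, 0.2348, -0.0038], 0.58)]
plug [([0.4599, 0.2341, 0.0025], 0.58)]
top {'fx': 51
[... 324 characters left out ...]
.149], 0.57)]
indenter_tip [([0.5333, 0.0553, 0.0765], 0.83)]
tester [([0.5316, 0.058, -0.0006], 0.62)]
ref_block [([0.6548, 0.2294, -0.0021], 0.74), ([0.773, 0.0358, -0.0004], 0.67), ([0.5705, 0.0848, 0.051], 0.55)]
test_button [([0.5132, 0.0309, 0.0477], 0.73)]
small_button [([0.5656, 0.0254, 0.0529], 0.45)]
bare_holder [([0.5241, 0.0835, 0.0485], 0.79), ([0.3726, 0.2156, -0.0007], 0.78), ([0.6626, 0.038, 0.1076], 0.73)]
talc_tin [([0.6285, -0.1227, -0.0003], 0.6)]
stopper [([0.4832, -0.1757, 0.001], 0.93)]
loose_bush [([0.5579, 0.2354, 0.0045], 0.7)]
plug [([0.4622, 0.2339, 0.0032], 0.76), ([0.5319, 0.0608, -0.0002], 0.64)]
1.4 [4.28438500e-05 9.85772744e-01 1.68083593e-01 1.65760944e-05]
```

View pics/top0.png

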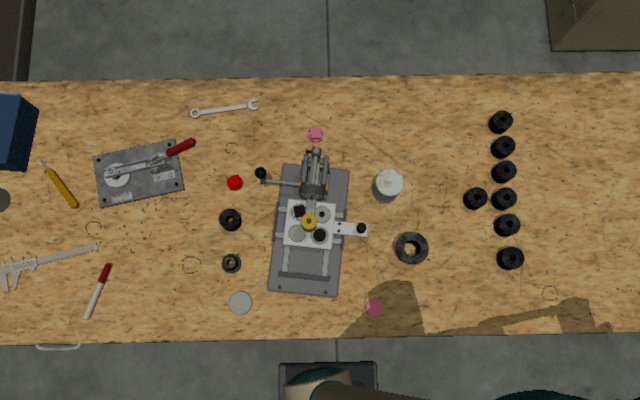

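View pics/side0.png

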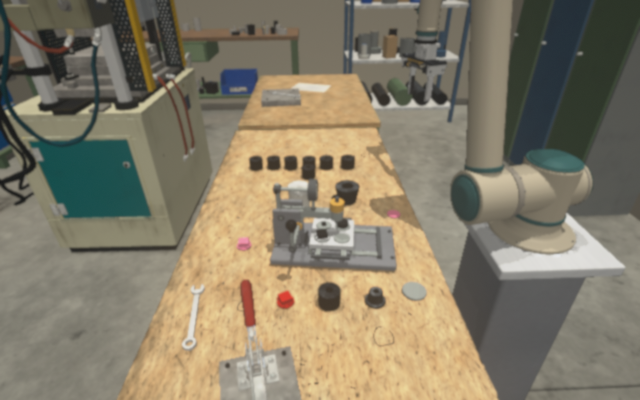

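The top picture shows the tester turned slightly, with the indenter at about (309,222), the knob at (361,229) and the lever ball at (261,173).

Look-alikes:
- **ref_block:** black square on the carrier at (299,211). Red one at (235,183), pink ones at (315,134) and (375,307).
- **test_button:** big black disc at (320,236). The small button at rear right is about (322,213).
- **bare_holder:** on the carrier at (298,234). The larger grey disc at (240,303) is not meant.

I choose the ones on the carrier and check that with a crop, along with a fit of the tester pose.

```bash
cat > h.py <<'E'
import numpy as np, json, os
from plant import r, gripper_to, inverse_kinematics, vision, models, telemetry
from scipy.spatial.transform import Rotation as R
P=json.load(open('pose.json')) if os.path.exists('pose.json') else None   # tester x,y,yaw in world
def save(x,y,yaw): json.dump([float(x),float(y),float(yaw)],open('pose.json','w'))
def W(p):
    x,y,a=json.load(open('pose.json')); return np.r_[[x,y,0]]+R.from_euler('z',a).apply(p)
def T(w):
    x,y,a=json.load(open('pose.json')); return R.from_euler('z',-a).apply(np.array(w)-[x,y,0])
def quat(ty,flip=1,tilt=0):
    """tool down, closing axis along tester 'x' or 'y'; tilt leans the body to tester +y"""
    a=json.load(open('pose.json'))[2]
    z=np.array([0,0,-1.]); y=flip*(np.array([1.,0,0]) if ty=='x' else np.array([0,1.,0]))
    M=R.from_euler('z',a)*R.from_euler('x',-tilt)*R.from_matrix(np.c_[np.cross(y,z),y,z])
    q=M.as_quat(); return np.r_[q[3],q[:3]]
def axis(q): return R.from_quat([*q[1:],q[0]]).apply([0,0,1])
def tcp(p,q,d=0.006): return W(p)-d*axis(q)   # point p (tester) held d ahead of the TCP
E
python3 - <<'E'
from h import *
import cv2
from scipy.optimize import least_squares
im=cv2.imread('pics/top0.png')[150:300,250:400]; im2=cv2.imread('pics/side0.png')[170:280,260:400]
f=lambda i:cv2.resize(i,(400,400),interpolation=cv2.INTER_CUBIC)
cv2.imwrite('pics/crop.png',np.hstack([f(im),f(im2)]))
obs=[((0,0),(.5349,.0563)),((0,0),(.5333,.0553)),((0,0),(.5316,.058)),((90,112),(.6337,.1587)),((90,112),(.638,.1607)),((130,0),(.6588,.0385)),((130,0),(.6626,.038))]
car=[((0,0),(.5405,.0543)),((0,-115),(.5258,-.0551)),((24,25),(.5663,.0762)),((24,25),(.5705,.0848)),((-24,-25),(.5155,.0297)),((-24,-25),(.5132,.0309)),((24,-25),(.5618,.0269)),((24,-25),(.5656,.0254)),((-24,25),(.5222,.0841)),((-24,25),(.5241,.0835))]
def res(v):
    x,y,a,c=v; M=np.array([[np.cos(a),-np.sin(a)],[np.sin(a),np.cos(a)]])
    g=lambda p:M@(np.array(p)/1e3)+[x,y]
    return np.concatenate([g(p)-w for p,w in obs]+[g((p[0]+c*1e3,p[1]))-w for p,w in car])
s=least_squares(res,[.533,.056,-.13,0],loss='soft_l1',f_scale=.004); print(s.x,(s.fun*1e3).round(1))
save(*s.x[:3]); c=s.x[3]; open('c.txt','w').write(str(c))
for n,p,t,ti in [('knob',(c,-.115,.0725),'x',0),('b',(.024,-.09,.0725),'x',0),('a',(-.024,-.14,.0725),'x',0),('f',(-.055,-.09,.0725),'x',0),('l0',(.09,.112,.148),'y',.26),('l1',(.029,.112,.0965),'y',.26)]:
    for fl in (1,-1):
        q=quat(t,fl,ti); j=inverse_kinematics(tcp(p,q),q); print(n,fl,None if j is None else np.round(j,2))
E
```

```text
[ 0.53257106  0.05654933 -0.12774037  0.00951276] [-2.3  0.2 -0.7  1.2  1.  -1.5  2.4 -2.5 -1.9 -4.5  2.7  1.5 -1.1  2.
  1.5  1.   1.6 -3.6  2.7  0.9 -1.5 -7.7 -0.5  3.9  1.8  2.7  0.8  0.6
 -3.   2.1 -0.8 -0.9 -2.7 -0.3]
knob 1 [-0.24  0.34  1.82 -0.    0.98 -0.11]
knob -1 None
b 1 [-0.19  0.36  1.79 -0.    0.99 -0.07]
b -1 None
a 1 [-0.3   0.3   1.89 -0.    0.95 -0.17]
a -1 None
f 1 [-0.2   0.26  1.96 -0.    0.93 -0.08]
f -1 None
l0 1 [ 0.27  0.51  1.36 -0.24  1.38 -1.12]
l0 -1 [ 0.27  0.51  1.36 -0.24  1.38  2.03]
l1 1 [ 0.31  0.48  1.56 -0.25  1.23 -1.04]
l1 -1 [ 0.31  0.48  1.56 -0.25  1.23  2.1 ]
```

View pics/crop.png

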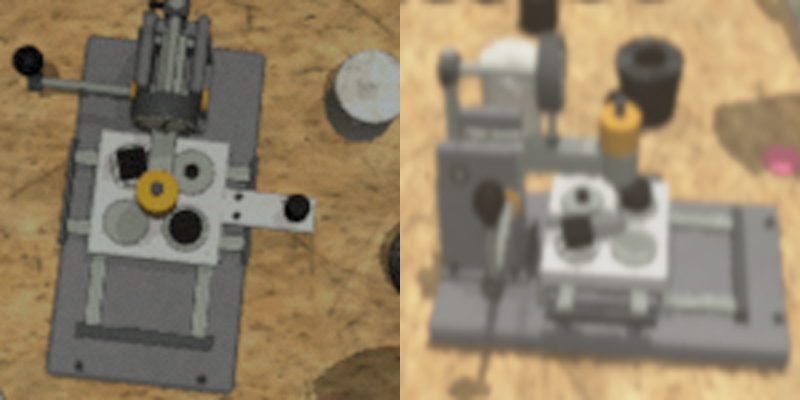

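The crop confirms it. On the carrier, the square block is rear left at (130,163), the large button front right at (186,226), the small one rear right at (192,172), and the bare holder front left at (126,222). Next I approach the knob.

Run:
```python
from h import *
c=float(open('c.txt').read())
q=quat('x'); p=tcp((c,-.115,.0725),q)
r.move_to(p+[0,0,.10],q)
gripper_to(.05,20)
vision.snapshot('wrist')
m=models.mark_of('carrier_knob','wrist'); print([(np.round(d['at'],4),d['score']) for d in m], W((c,-.115,.0705)).round(4))
m=[d for d in m if np.linalg.norm(d['at'][:2]-p[:2])<.012 and d['score']>.4]
if m: p[:2]=.5*(p[:2]+m[0]['at'][:2])
print('guard',r.move_l(p,guard=8,vel=.12))
gripper_to(.0,20)
print(telemetry.current_opening(),telemetry.current_finger_force(),telemetry.current_wrist_force(),telemetry.current_ee_pos(),T(telemetry.current_ee_pos()),telemetry.current_t())
```

```text
[(array([ 0.5285, -0.0596,  0.0645]), 0.56)] [ 0.5274 -0.0587  0.0705]
guard False
0.01948117486845135 20.000222886628762 [-0.98090096  0.14212607  2.46774301] [ 0.52784603 -0.05918624  0.07870095] [ 0.0100574  -0.11539452  0.07870095] 6.0167
```

Run:
```python
from h import *
z=telemetry.current_ee_pos()[2]
def go(x,y,g=8,v=.06):
    w=W((x,y,0)); w[2]=z
    h=r.move_l(w,guard=g,vel=v); e=T(telemetry.current_ee_pos()); print(h,(e*1e3).round(2),np.round(telemetry.current_wrist_force(),1)); return e
go(-.04,-.115,15,.1)
ry=go(-.04,-.075)
go(-.045,-.09,15)
f1=go(-.07,-.09)
go(-.045,-.10,15)
ly=go(-.045,-.155)
go(-.045,-.14,15)
f2=go(-.07,-.14)
go(-.045,-.14,15)
print(telemetry.current_opening(),telemetry.current_t())
json.dump([list(a) for a in (ry,f1,ly,f2)],open('cal.json','w'))
```

```text
False [ -40.27 -115.02   78.71] [-1.  -0.5  1.2]
True [-39.34 -84.28  78.76] [ 0.5 -3.1  2. ]
False [-45.72 -89.33  78.69] [-0.2  1.8  2.4]
True [-55.34 -90.05  78.87] [ 2.8 -0.3 -0.8]
False [ -44.4  -100.83   78.74] [ 1.5 -1.3  2.8]
True [ -45.32 -146.49   78.52] [0.3 2.6 2.7]
False [ -45.32 -140.22   78.64] [ 0.1 -0.8  2.3]
True [ -55.56 -140.34   78.88] [ 4.  -0.3 -3.2]
False [ -44.48 -139.82   78.64] [1.2 0.4 0.9]
0.019613179632890925 9.825
```

```bash
cat >> h.py <<'E'
def knob_go(x,y,g=20,v=.08,z=.0787):
    w=W((x,y-.115,0)); w[2]=z
    h=r.move_l(w,guard=g,vel=v); e=T(telemetry.current_ee_pos())+[0,.115,0]; print('carrier',h,(e*1e3).round(2),np.round(telemetry.current_wrist_force(),1))
QL=quat('y',1,.26) if P else None
def ball(a): return tcp((.09-.062*np.sin(a),.112,.086+.062*np.cos(a)),QL,.008)
def arc(a0,a1,v=.05,g=15,n=6):
    for a in np.linspace(a0,a1,n+1)[1:]:
        if r.move_l(ball(a),guard=g,vel=v): print('guard at',a); break
    e=T(telemetry.current_ee_pos()+.008*axis(QL)); print('lever',np.arctan2(.09-e[0],e[2]-.086).round(3),(e*1e3).round(1),np.round(telemetry.current_wrist_force(),1),telemetry.current_t())
def release_knob():
    gripper_to(.045); e=telemetry.current_ee_pos(); e[2]=.26; r.move_l(e,vel=.25)
def to_lever():
    r.move_to(ball(0)-.11*axis(QL),QL); gripper_to(.05,10)
    print('g',r.move_l(ball(0),guard=8,vel=.15)); gripper_to(0,10)
    print(telemetry.current_opening(),np.round(telemetry.current_wrist_force(),1),telemetry.current_t())
E
python3 - <<'E'
from h import *
x,y,a=json.load(open('pose.json'))
o=W((-.0003,-.0004,0)); save(o[0],o[1],a)
import h; h.QL=quat('y',1,.26)
knob_go(-.024,-.025); knob_go(-.024,-.025,v=.02)
release_knob()
to_lever()
E
```

```text
carrier False [-23.29 -25.02  78.6 ] [0.4 0.4 0.7]
carrier False [-24.25 -25.04  78.67] [0.8 0.7 0.9]
g False
0.024284911621389633 [0.8 1.9 1.7] 14.85
```

Run:
```python
from h import *
import cv2
for c in('side','top'):
    im=vision.snapshot(c)
    print(c,[(T(d['at']).round(4),round(d['score'],2)) for n in('ref_block','carrier_centre','lever_ball') for d in models.mark_of(n,c)])
arc(0,1.4)
r.hold(.3)
im2=vision.snapshot('side')
f=lambda i:cv2.resize(i[170:280,250:400],(400,300),interpolation=cv2.INTER_CUBIC)
cv2.imwrite('pics/rest1.png',np.hstack([f(im),f(im2)])[:,:,::-1])
print([(T(d['at']).round(4),round(d['score'],2)) for d in models.mark_of('indenter_tip','side')])
```

```text
side [(array([ 0.2414,  0.0115, -0.0018]), 0.69), (array([-0.0011, -0.0005,  0.0509]), 0.68), (array([0.095 , 0.1895, 0.0002]), 0.56), (array([ 0.0055,  0.1827, -0.0064]), 0.16), (array([-0.0217, -0.0265,  0.0546]), 0.69), (array([0.0878, 0.1126, 0.1464]), 0.46)]
top [(array([-0.002 ,  0.0066,  0.0492]), 0.54), (array([ 0.1027,  0.1863, -0.0028]), 0.5), (array([ 0.2381,  0.0122, -0.0005]), 0.5), (array([-0.0218, -0.025 ,  0.0534]), 0.81), (array([0.0904, 0.1166, 0.1435]), 0.58)]
lever 1.411 [ 28.6 111.5  95.9] [ 0.8 -0.1 -0.7] 17.9
[(array([0.006 , 0.0007, 0.0692]), 0.66), (array([-0.022 , -0.1379,  0.0736]), 0.61)]
```

View pics/rest1.png

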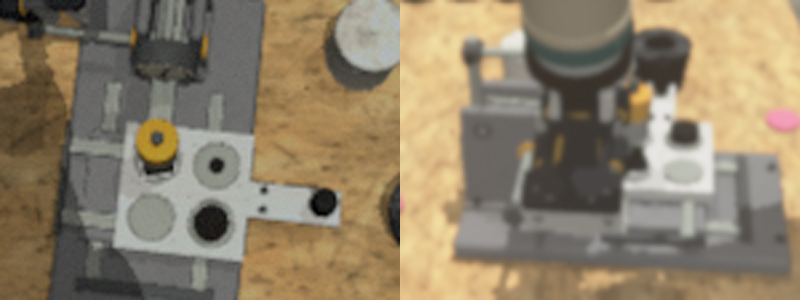

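In the left half the block sits under the brass weight at (158,150). In the right half the lever is down, with the gripper hiding the block, and the tip reads 69 mm. I let it rest, arrest the beam, and go on to the button.

```bash
cat >> h.py <<'E'
def raise_and_leave():
    r.hold(1.5); arc(1.4,0,v=.06); arc(0,-.06,v=.03,g=6,n=1)
    gripper_to(.05); r.move_l(ball(0)-.11*axis(QL),vel=.25)
def regrasp(x,y):
    q=quat('x'); w=W((x,y-.115,0)); w[2]=.26
    r.move_to(w,q); gripper_to(.045,20); w[2]=.0787; print('g',r.move_l(w,guard=8,vel=.2)); gripper_to(0,20)
    print(telemetry.current_opening(),T(telemetry.current_ee_pos()).round(4),telemetry.current_t())
E
python3 - <<'E'
from h import *
raise_and_leave()
for c in('side','top'):
    vision.snapshot(c); print(c,[(T(d['at']).round(4),round(d['score'],2)) for n in('indenter_tip','lever_ball') for d in models.mark_of(n,c)])
regrasp(-.024,-.025)
E
```

```text
lever -0.023 [ 91.5 112.6 148.2] [ 1.9  2.5 -0.4] 22.15
guard at -0.06
lever -0.036 [ 92.3 112.7 147.9] [-0.7  0.7  3.8] 22.3583
side [(array([ 0.0011, -0.0032,  0.0764]), 0.87), (array([0.0862, 0.1161, 0.1448]), 0.85), (array([ 0.0086,  0.183 , -0.0027]), 0.17)]
top [(array([-0.0021, -0.0022,  0.0766]), 0.82), (array([0.0934, 0.1134, 0.1427]), 0.86)]
g False
0.01944660038054813 [-0.0238 -0.1401  0.0791] 26.9083
```

The beam is arrested and the tip is back at about 76 mm. Next I move the carrier to the button position.

Run:
```python
from h import *
import cv2
knob_go(.024,.025); knob_go(.024,.025,v=.02)
release_knob()
to_lever()
for c in('side','top'):
    im=vision.snapshot(c)
    print(c,[(T(d['at']).round(4),round(d['score'],2)) for n in('test_button','carrier_centre','lever_ball') for d in models.mark_of(n,c)])
arc(0,1.4); r.hold(.3)
im2=vision.snapshot('side')
print([(T(d['at']).round(4),round(d['score'],2)) for d in models.mark_of('indenter_tip','side')])
raise_and_leave()
for c in('side','top'):
    im=vision.snapshot(c); print(c,[(T(d['at']).round(4),round(d['score'],2)) for n in('indenter_tip','lever_ball') for d in models.mark_of(n,c)])
regrasp(.024,.025)
```

```text
carrier False [25.33 25.7  79.14] [0.7 1.  4.3]
carrier False [24.82 25.24 79.1 ] [1.8 0.6 5.2]
g False
0.02421338257864814 [0.1 2.8 1.5] 32.3833
side [(array([-0.0004, -0.0034,  0.0463]), 0.44), (array([0.0863, 0.114 , 0.143 ]), 0.72), (array([0.0279, 0.0267, 0.0562]), 0.7), (array([0.0882, 0.1128, 0.1446]), 0.65)]
top [(array([-0.0015, -0.001 ,  0.0474]), 0.62), (array([0.0302, 0.0259, 0.0561]), 0.62), (array([0.0891, 0.115 , 0.1463]), 0.49), (array([ 0.0235, -0.089 ,  0.0706]), 0.19)]
lever 1.411 [ 28.6 111.5  95.9] [-0.8  0.5 -0.9] 35.4333
[(array([0.008 , 0.0001, 0.0687]), 0.54)]
lever -0.021 [ 91.3 112.6 148.2] [ 0.9  3.1 -0.1] 39.6833
guard at -0.06
lever -0.042 [ 92.6 112.7 147.9] [-0.9  0.4  4.5] 39.9
side [(array([ 0.0009, -0.0003,  0.077 ]), 0.84), (array([0.0863, 0.1133, 0.1471]), 0.75)]
top [(array([-0.0046,  0.004 ,  0.0742]), 0.94), (array([0.0902, 0.1164, 0.1453]), 0.57)]
g False
0.019228536789114088 [ 0.0245 -0.0901  0.0792] 44.3
```

Run:
```python
from h import *
import cv2
knob_go(-.045,.0); knob_go(-.062,.0,g=9,v=.04)
gripper_to(.045); e=telemetry.current_ee_pos(); e[2]=.26; r.move_l(e,vel=.25)
r.move_to(W((-.10,-.35,.28)),quat('x'))
f=lambda i:cv2.resize(i,(400,400),interpolation=cv2.INTER_CUBIC)
L=[]
for c in('side','top'):
    im=vision.snapshot(c); L.append(f(im[150:300,250:400]) if c=='top' else f(im[150:320,240:410]))
    print(c,[(n,T(d['at']).round(4),round(d['score'],2)) for n in('indenter_tip','lever_ball','carrier_centre','carrier_knob') for d in models.mark_of(n,c)])
cv2.imwrite('pics/end.png',np.hstack(L)[:,:,::-1]); print(telemetry.current_t())
```

```text
carrier False [-47.57  -0.46  78.96] [-0.6  0.3  7.1]
carrier True [-55.    -0.5   79.26] [ 0.  -0.9 -0.5]
side [('indenter_tip', array([-0.0001, -0.0001,  0.0747]), 0.91), ('lever_ball', array([ 0.0055,  0.1818, -0.0035]), 0.54), ('lever_ball', array([0.0889, 0.1132, 0.1435]), 0.51), ('carrier_centre', array([-0.054 , -0.0023,  0.0543]), 0.93), ('carrier_knob', array([-0.0533,  0.0021,  0.0415]), 0.33)]
top [('indenter_tip', array([-0.0036,  0.0008,  0.0729]), 0.87), ('lever_ball', array([0.0876, 0.1164, 0.1464]), 0.86), ('carrier_centre', array([-0.0513, -0.0003,  0.0532]), 0.88), ('carrier_centre', array([-0.0803,  0.029 ,  0.0478]), 0.66), ('carrier_knob', array([-0.059 , -0.1118,  0.0719]), 0.79)]
48.6417
```

View pics/end.png

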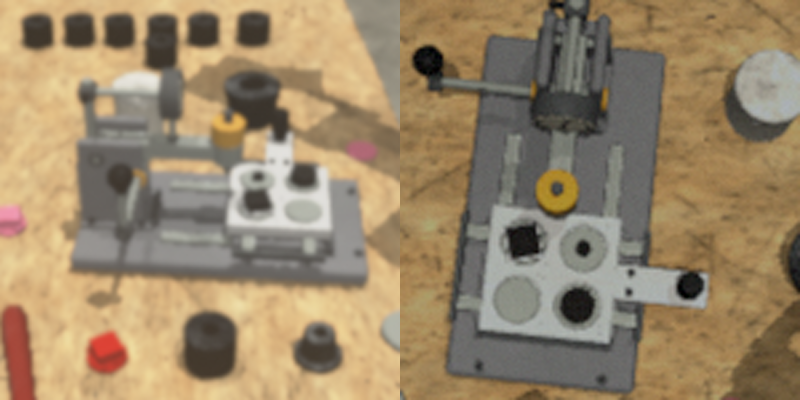

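The carrier is at the front stop with all four pieces seated: block (524,240), small button (584,247), holder (517,298), large button (577,304). The lever is up and nothing around the tester has moved, so I hand in.

```bash
python3 -c "
from plant import r
print(r.sign_off())"
```

```text
the job is handed in; nothing more can be done
None
```

Both readings were taken (reference block, then large button), and the job is handed in at about 49 s with the beam arrested, the carrier at its front stop and all four pieces still in their nests.

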